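# Zero the clicking turntable and set it to 60 degrees

## Task

Swing the turntable under the ring lamp clockwise (seen from above) by its upright handle until it is in its home click beside the stop, pause there a moment, then bring it back anticlockwise and leave it resting in the fourth click from home, at 60 degrees (15 degrees a click). Let go of the handle; the bottle must stay standing in the middle of the table all the while, and the loose things round about stay where they are.

Things in the scene. Friction and masses are not known exactly. Their poses are not given: they have to be found in the camera images.
- stand: Fixed inspection stand: round aluminium base 280 mm across, its top at z = 20 mm. Origin at the centre of its underside, on the turntable's axis; its -x points to the near side, z up. 175 mm from the axis on the +x side a 320 mm column holds the ring lamp. Two low stop studs, 42 mm high, stand on the base just past the ends of the handle's travel. The stand is turned by up to 0.3 rad.
- turntable (a joint): Turntable angle, rad: 0 in the home click, growing anticlockwise seen from above; stops at -0.03 and 1.60. A spring ball clicks every 15 degrees: rest positions 0, 0.262, 0.524, 0.785, 1.047 (fourth from home, 60 degrees), 1.309, 1.571. Left alone it snaps to the nearest; moving on a click takes about 5 N at the handle.
- handle_grip (a point): On the handle's axis at grip height, 95 mm above the worktop. Upright black round post, 20 mm diameter, 48 to 126 mm above the worktop, 112 mm from the table's axis, on a flat 18 mm wide arm (top at 51 mm). Bearing from the axis in the stand's frame: 135 degrees + joint angle (180 = near side): home is near left, it travels to near right. It may turn between the fingers.
- table_center (a point): Point on the turntable's axis at the height of its flat steel top (140 mm across), 46 mm above the worktop.
- bottle: Loose closed plastic bottle, pale green with a white cap, 66 mm across, 138 mm high, standing upright in the middle of the turntable; origin at the centre of its underside, z up.
- tip_box: Bystander: pipette tip box 89x120x86 mm, loose; origin at the centre of its underside.
- tape: Bystander: roll of tape lying flat, 64 mm across, 18 mm high, loose; origin at the centre of its underside.
- dish: Bystander: petri dish, 63 mm across, 15 mm high, loose; origin at the centre of its underside.
- timer: Bystander: small timer lying on its back, 66x66x18 mm, loose; origin at the centre of its underside.
- small_jar: Bystander: small screw-cap bottle, 46 mm across, 86 mm high, loose; origin at the centre of its underside.
- pen: Bystander: marker pen lying flat, 140 mm long, 15 mm thick, loose; origin at the centre of its underside.
- lamp_underside (a point): Centre of the fixed grey ring lamp above the table, on the table's axis, 261 mm above the worktop: outer diameter 200 mm, opening 120 mm, 30 mm thick. A tool held upright on the handle hits this lamp: lean it 20 to 40 degrees from vertical (25 is enough), its upper end outward, away from the table's axis.
- scale_home (a point): Home line on the base's rim, 130 mm from the axis: the thickest of seven black lines, one for each click, which run anticlockwise from it at 15 degree steps; 30, 60 and 90 degrees are of medium thickness, 15, 45 and 75 thin. The pointed tip of the handle's arm points at the line of the present click.
There are look-alikes about, which are no part of the job. What is shaped like the bottle but purple or turquoise is not meant.

How it is judged:
On the way, in this order (a step that is already met when the one before it is completed fails the run):
1. the turntable is in its home click (value of joint turntable below 0.08 rad), for 0.2 s.
2. the turntable is in the fourth click from home (value of joint turntable between 0.97 and 1.12 rad), for 0.2 s.
At the end, for the whole second after the job is handed in: The turntable rests in the fourth click from home (1.047 rad, within 0.075 rad), and the bottle stands upright on it, its foot within 40 mm of the middle (all of step 2 and velocity of joint turntable between -0.1 and 0.1 rad/s and angle between bottle's own z axis and vertical below 0.15 rad and distance between bottle and table_center below 0.04 m); the robot touches nothing.
It fails at once if the bottle is tipped, or pushed more than 40 mm from the middle of the table (angle between bottle's own z axis and vertical above 0.35 rad or distance between bottle and table_center above 0.04 m).
It fails at once if a loose bystander is shifted by more than 30 mm (distance of any of tip_box, tape, dish, timer, small_jar, pen from where it was at the start of the episode above 0.03 m).
It also fails if it takes over 45 s, if anything falls off the work surface, if the arm or the gripper's body presses on something with over 40 N, if the wrist force passes 120 N, or if a joint passes its speed limit or range.

## Robot

A 7-joint arm with a two-finger parallel gripper is mounted at the origin on a cart in front of the work surface, level with it; the furniture and walls round the work are solid. World frame = base frame: x ahead of the robot, y to its left, z up, the work surface at z = 0. Lengths are in m, angles in rad, forces in N, time in s.
With the tool pointing down it reaches from about 0.35 to 0.9 m from the base axis. Payload 8.1 kg.
Tool frame: the origin (TCP) lies at the very end of the fingers, on their centre line; the grasp point (between the pads) lies grip_depth behind it (grip_depth is the distance from the TCP to the grasp point, in m); z points along the fingers, x is the direction in which the jaws open and shut, and the axes are right-handed (so a half turn about z gives the same grasp; the last joint's range is limited). The gripper opens to 92 mm and grips with 3 to 60 N. Pads are 19 mm wide; open, the fingers measure 130 mm over their backs; the gripper's body (75 mm by 190 mm) begins 47 mm behind the grasp point.
Start: joints at [1.236, 0.434, 0.025, 1.573, -0.012, 1.134, -0.075], TCP at [0.144, -0.608, 0.227] pointing down, gripper open.
Joint ranges: [-2.62, 2.62], [-0.44, 2.09], [-1.27, 1.32], [0.08, 2.57], [-1.32, 4.46], [0.12, 2], [-2.74, 2.74]. Speed limits (rad/s): [2.22, 2.22, 3.01, 3.01, 3.14, 3.14, 3.14].

## Interface

Orientations are given as a unit quaternion [x, y, z, w].
In Python, from rig import * gives the robot as it stands. The module is installed in compiled form; this text tells all that it offers.
- The arm moves only by the tool carry_out, never from a script. Its argument "deltas" is a list that holds one entry, the list of rows, each a list of 7 numbers: the opening in per cent of the stroke, from 0 (shut) to 100 (fully open), then the shift along the tool's x, y, z in cm, then the turn, a rotation vector about the tool's x, y, z in degrees. In form: [[[jaw, x, y, z, ax, ay, az], ...]]. A call has exactly 10 rows; each row shifts and turns the commanded pose from where the row before left it, along the tool's axes as they then stand; what a row does not reach is not made up. A row lasts 1/10 s, in which the tool goes at most 50 mm and 8.59 degrees, less where a joint would pass 70% of its speed; a pose out of reach is approached as far as the arm can. A call with a gripper value outside its range is refused whole. The fingers move at their own pace and stop on an object; "squeeze" is the grip in N (left out, the last holds). Time passes only in rows, so rows that do not move let the fingers close, or fill a call up. It gives the time, the measured TCP pose, the force and the opening at its end, in the units of the state.
- sense(): the state, without advancing time (a new reading comes with each control period).
- capture(name): name is "scene" or "top" or "wrist"; returns the picture (384x512x3 uint8, red, green, blue); there is no depth.
- camera_info(name): a dict with "fovy" (degrees; the focal length in pixels is half the picture's height over the tangent of half this angle, whatever the lens; pixels are square), "cx", "cy" (the principal point, pixels), "k1" (the pictures are not rectified: a ray, as slopes to the right and down, at radius r is drawn at 1 + k1 r^2 times it, then the intrinsics apply), "R" (3x3) and "t" (3): a world point X has camera coordinates R X + t; the wrist camera has in their place "hand_eye" (4x4, takes a point from camera to tool coordinates, whose origin is the TCP and whose axes are the tool frame's). Camera axes: x right, y down, z forward; pixel columns grow to the right and rows downward; lengths in m; the calibration is good to about 2 mm. A picture is of the moment at which its call begins: read the wrist's pose just before it. camera_info takes no time and is no camera call.
- finish_job(): hands the job in, once; it reports no verdict.
Trained networks look in the newest picture that a camera, given by its name, has taken for a name from the list of things; names that differ only in an ending like _2 or _b are one class to them, and where a whole thing is asked for, a point or a joint stands for the part that bears it (a point fixed in the world has none). Each returns a list of dicts, best first, with "score" (0 to 1); they miss things now and then, are a little off and sometimes report something else, mostly with a low value. They report only what shows in the picture. A call takes as long as a camera call. They do not tell look-alikes from the thing itself.
- cut_out(name, camera): "region" (384x512 bool, what is visible of it) and "rect" ([left, top, right, bottom] in pixels, round what is visible of it).
The state is a dict: "t": time; "joints": joint angles; "qd": joint speeds; "effort": joint torques, N m; "position": TCP position; "eef_rot": TCP orientation; "contact_force": force on the tool from outside, world axes, zero at the start; "torque": the same for the moment, N m; "finger_gap": finger opening in m.
Only numpy, scipy, OpenCV 4.12 (cv2) and the standard library are available. Lean on these libraries where they do the work, as an engineer would, in place of code of your own. Each camera call takes 0.05 s, during which the arm holds its last target.

## Working session

There is one attempt and no reset: what is moved stays moved. The work goes in short steps, Python scripts to look and compute and a tool call to move; the robot and the scene stay as the last step left them, time stands still between calls to the robot, and variables do not carry over. Pictures are saved under pics/ and viewed, and the job is handed in when it is done.

Besides the shell and the picture viewer there is one more tool, called after "Call:" as name([rows], argument=value, ...), one row to a line, values as JSON. carry_out: Moves the arm, as the interface text tells. Its arguments: {"type":"object","properties":{"deltas":{"type":"array"},"squeeze":{"type":"number"}},"required":["deltas"]}

```bash
mkdir -p pics
python3 - <<'E'
from rig import *
import cv2,numpy as np
s=sense();print({k:np.round(v,3).tolist() for k,v in s.items()})
for n in("scene","top","wrist"):
    im=capture(n);cv2.imwrite(f"pics/{n}0.png",im[...,::-1]);i=camera_info(n);print(n,{k:np.round(v,4).tolist() for k,v in i.items()})
E
```

```text
{'t': 0.0, 'joints': [1.236, 0.435, 0.025, 1.574, -0.012, 1.134, -0.075], 'qd': [-0.001, -0.0, 0.002, -0.0, 0.001, -0.001, 0.0], 'effort': [0.001, -66.786, 0.985, -31.446, -0.061, 0.043, 0.0], 'position': [0.143, -0.608, 0.226], 'eef_rot': [0.784, -0.621, -0.001, -0.0], 'contact_force': [-0.113, -0.253, -0.279], 'torque': [0.02, -0.026, -0.018], 'finger_gap': 0.092}
scene {'fovy': 48.2852, 'cx': 246.7622, 'cy': 193.4098, 'k1': -0.0454, 'R': [[-0.7424, -0.6699, -0.0111], [-0.4707, 0.5332, -0.7029], [0.4768, -0.5166, -0.7112]], 't': [0.3866, 0.3724, 1.0942]}
top {'fovy': 43.1485, 'cx': 257.4711, 'cy': 197.2915, 'k1': -0.1715, 'R': [[-0.003, -1.0, 0.0091], [-0.9838, 0.0013, -0.1792], [0.1792, -0.0094, -0.9838]], 't': [-0.024, 0.5307, 1.786]}
wrist {'fovy': 63.9137, 'cx': 258.2127, 'cy': 194.5371, 'k1': -0.0636, 'hand_eye': [[1.0, -0.0005, 0.0008, 0.0006], [0.0003, 0.9612, 0.2757, -0.0752], [-0.001, -0.2757, 0.9612, -0.158], [0.0, 0.0, 0.0, 1.0]]}
```

View pics/scene0.png

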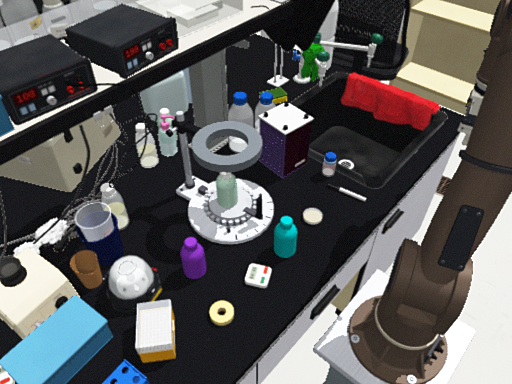

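View pics/top0.png

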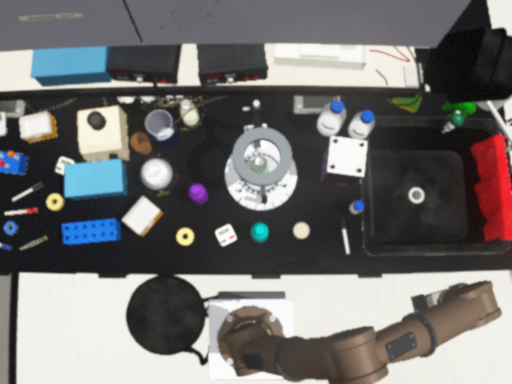

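View pics/wrist0.png

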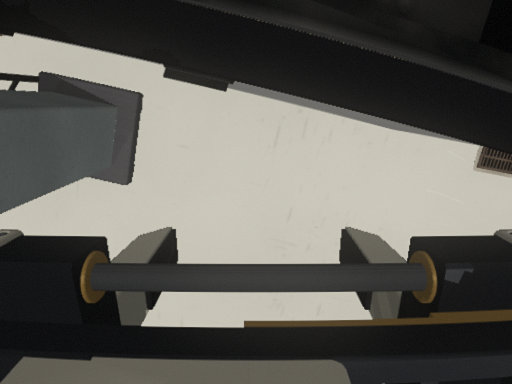

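```bash
cat > h.py <<'E'
import numpy as np,cv2
from scipy.spatial.transform import Rotation as Rn
from rig import *
def cam(n,st=None):
    i=camera_info(n);f=192/np.tan(np.radians(i['fovy'])/2)
    K=np.array([[f,0,i['cx']],[0,f,i['cy']],[0,0,1]]);d=np.array([i['k1'],0,0,0.])
    if n=='wrist':
        st=st or sense();T=np.eye(4);T[:3,:3]=Rn.from_quat(st['eef_rot']).as_matrix();T[:3,3]=st['position']
        M=np.linalg.inv(T@np.array(i['hand_eye']));R,t=M[:3,:3],M[:3,3]
    else:R,t=np.array(i['R']),np.array(i['t'])
    return K,d,R,t
def proj(c,X):
    K,d,R,t=c;return cv2.projectPoints(np.atleast_2d(np.array(X,float)),cv2.Rodrigues(R)[0],t,K,d)[0][:,0]
def ray(c,p):
    K,d,R,t=c;u=cv2.undistortPoints(np.array(p,float).reshape(-1,1,2),K,d)[:,0]
    D=np.c_[u,np.ones(len(u))]@R;D/=np.linalg.norm(D,axis=1)[:,None];return -R.T@t,D
def onz(c,p,z):
    C,D=ray(c,p);return C+D*((z-C[2])/D[:,2])[:,None]
def tri(cs,ps):
    A=np.zeros((3,3));b=np.zeros(3);L=[]
    for c,p in zip(cs,ps):
        C,D=ray(c,p);D=D[0];P=np.eye(3)-np.outer(D,D);A+=P;b+=P@C;L.append((C,P))
    X=np.linalg.solve(A,b);return X,[np.linalg.norm(P@(X-C)) for C,P in L]
E
python3 - <<'E'
from h import *
a={}
for n in("scene","top"):
    im=capture(n);a[n]=im
    for k in("stand","turntable","handle_grip","bottle","lamp_underside","tip_box","tape","dish","timer","small_jar","pen"):
        r=cut_out(k,n)[:3]
        for q in r:
            m=q['region'];ys,xs=np.nonzero(m)
            if len(xs): print(n,k,round(q['score'],2),np.round(q['rect']),(round(xs.mean()),round(ys.mean())),m.sum(), onz(cam(n),[[xs.mean(),ys.mean()]],0.02).round(3)[0,:2])
s=a['scene'][100:260,160:320];cv2.imwrite('pics/s1.png',cv2.resize(s,None,fx=3.7,fy=3.7,interpolation=2)[...,::-1])
s=a['top'][105:225,200:320];cv2.imwrite('pics/t1.png',cv2.resize(s,None,fx=5,fy=5,interpolation=2)[...,::-1])
E
```

```text
scene stand 0.92 [166. 110. 274. 241.] (223, 183) 7258 [ 0.724 -0.101]
scene turntable 0.57 [205. 188. 261. 220.] (234, 209) 1397 [ 0.611 -0.039]
scene handle_grip 0.69 [203. 186. 261. 226.] (234, 208) 1371 [ 0.613 -0.04 ]
scene bottle 0.85 [215. 171. 238. 208.] (226, 190) 674 [ 0.691 -0.085]
scene bottle 0.76 [178. 235. 205. 282.] (193, 259) 813 [0.566 0.186]
scene bottle 0.68 [275. 217. 297. 257.] (284, 238) 724 [ 0.414 -0.053]
scene lamp_underside 0.55 [168. 112. 272. 242.] (223, 183) 7137 [ 0.723 -0.1  ]
scene tip_box 0.66 [136. 300. 177. 363.] (155, 331) 2220 [0.471 0.406]
scene tape 0.64 [208. 304. 229. 325.] (221, 313) 424 [0.38  0.258]
scene tape 0.25 [205. 186. 262. 226.] (234, 208) 1403 [ 0.612 -0.04 ]
scene dish 0.58 [298. 210. 323. 226.] (312, 216) 271 [ 0.403 -0.182]
scene timer 0.82 [246. 264. 270. 290.] (257, 275) 526 [0.386 0.104]
scene small_jar 0.74 [322. 154. 337. 176.] (329, 164) 296 [ 0.505 -0.425]
top stand 0.82 [225. 101. 297. 214.] (260, 166) 4712 [ 0.66  -0.037]
top turntable 0.95 [239. 149. 279. 203.] (261, 176) 664 [ 0.619 -0.041]
top handle_grip 0.7 [240. 151. 281. 208.] (261, 176) 623 [ 0.618 -0.039]
top handle_grip 0.31 [215. 228. 236. 246.] (226, 235) 275 [0.39  0.096]
top bottle 0.72 [189. 185. 207. 201.] (198, 193) 321 [0.551 0.205]
top bottle 0.55 [252. 225. 266. 241.] (259, 232) 255 [ 0.401 -0.031]
top lamp_underside 0.77 [224. 100. 297. 210.] (260, 165) 4785 [ 0.662 -0.037]
top tip_box 0.78 [122. 195. 163. 234.] (142, 216) 861 [0.464 0.416]
top tape 0.48 [179. 232. 195. 243.] (185, 237) 241 [0.384 0.252]
top tape 0.42 [294. 224. 309. 238.] (301, 230) 191 [ 0.408 -0.191]
top dish 0.7 [293. 224. 312. 236.] (301, 230) 199 [ 0.409 -0.191]
top timer 0.82 [215. 225. 234. 246.] (225, 235) 273 [0.391 0.097]
top small_jar 0.58 [347. 202. 364. 217.] (356, 207) 165 [ 0.496 -0.404]
top pen 0.69 [342. 224. 349. 251.] (345, 239) 65 [ 0.374 -0.357]
```

View pics/s1.png

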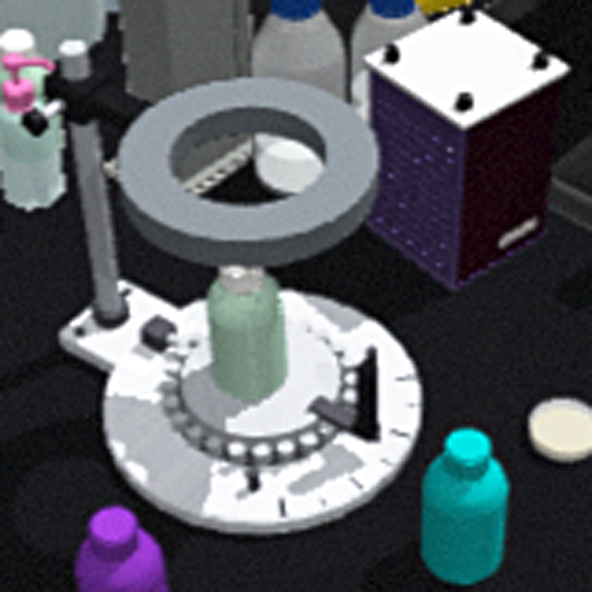

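View pics/t1.png

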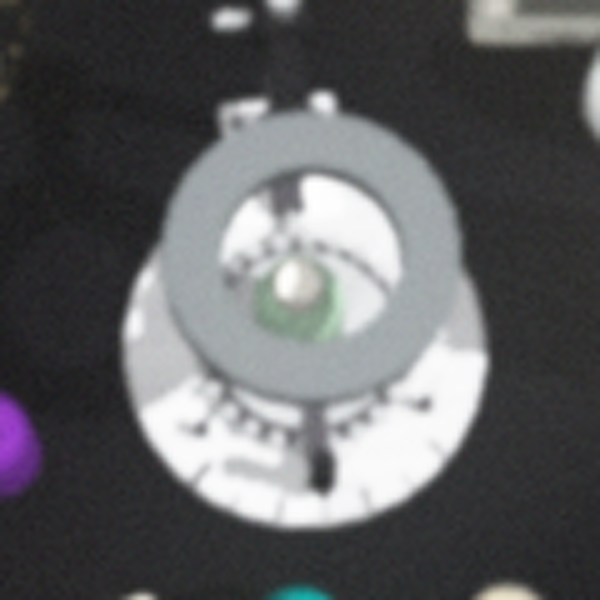

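Run:
```python
from h import *
from scipy.optimize import least_squares
cs,ct=cam('scene'),cam('top')
S=lambda x,y:[160+(x+.5)/3.7-.5,100+(y+.5)/3.7-.5]
T=lambda x,y:[200+(x+.5)/5-.5,105+(y+.5)/5-.5]
# base rim points (top-edge z=.02)
ps=[S(421,400),S(104,420),S(150,492),S(240,524),S(320,515),S(390,468)]
pt=[T(124,340),T(487,340),T(150,440),T(220,505),T(300,527),T(400,500),T(462,435)]
for nm,c,p in(('s',cs,ps),('t',ct,pt)):
    for z in(0.02,.01):
        X=onz(c,p,z)[:,:2]
        f=lambda v:np.hypot(*(X-v[:2]).T)-.14
        r=least_squares(f,[.66,-.04]);print(nm,z,r.x.round(4),(r.fun*1e3).round(1))
# lamp
pl=[S(248,162)];print('lamp centre inner', tri([cs,ct],[S(248,155),T(310,255)]))
for a,b in((S(372,352),T(318,447)),(S(370,436),T(322,487))):
    print(tri([cs,ct],[a,b]))
for z,a,b in((.126,S(372,352),T(318,449)),(.048,S(370,436),T(322,487))):print(z,onz(cs,[a],z),onz(ct,[b],z))
im=capture('top');cv2.imwrite('pics/t2.png',cv2.resize(im[170:225,220:310],None,fx=8.5,fy=8.5,interpolation=2)[...,::-1])
```

```text
s 0.02 [ 0.6248 -0.0358] [ 0.3 -1.  -0.7  1.1  1.3 -2.6]
s 0.01 [ 0.6303 -0.0411] [ 1.5  0.2 -0.6  0.8  1.  -2.3]
t 0.02 [ 0.6271 -0.0379] [ 0.5  1.3 -0.  -0.1  0.7 -0.1 -1. ]
t 0.01 [ 0.6285 -0.0381] [ 1.3  2.1  0.3 -0.1  0.6 -0.1 -0.7]
lamp centre inner (array([ 0.62714989, -0.03731306,  0.28970848]), [np.float64(0.0005937840996696225), np.float64(0.0005937840996696635)])
(array([ 0.5189493 , -0.0486469 ,  0.14205263]), [np.float64(0.007513678363745702), np.float64(0.00751367836374572)])
(array([ 0.51279086, -0.05036125,  0.04176456]), [np.float64(0.0010019671475206078), np.float64(0.0010019671475205692)])
0.126 [[ 0.52206338 -0.06372715  0.126     ]] [[ 0.52706945 -0.04514537  0.126     ]]
0.048 [[ 0.50831309 -0.04658027  0.048     ]] [[ 0.51258814 -0.04970218  0.048     ]]
```

View pics/t2.png

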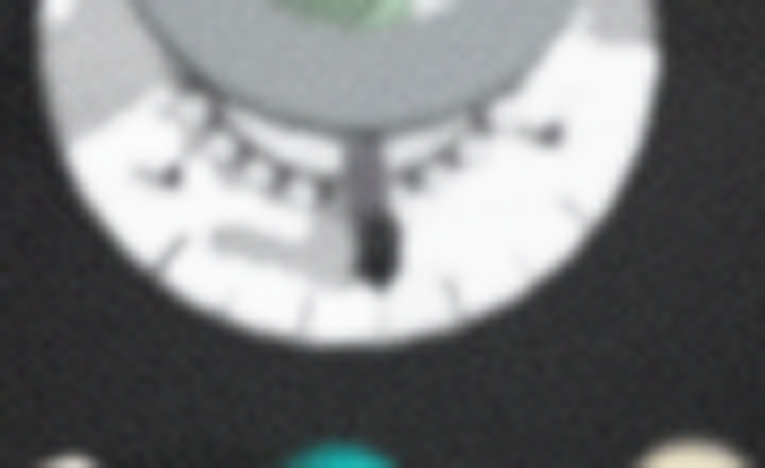

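Run:
```python
from h import *
ct=cam('top');c=np.array([.6268,-.0375])
for n,p in(('0',(172,255)),('30',(307,312)),('45',(378,318)),('60',(455,297)),('75',(527,268)),('90',(577,211)),):
    q=[220+(p[0]+.5)/8.5-.5,170+(p[1]+.5)/8.5-.5];X=onz(ct,[q],.02)[0,:2]-c
    print(n,np.hypot(*X).round(4),np.degrees(np.arctan2(X[1],X[0]))%360)
def sh(p,z):
    q=[220+(p[0]+.5)/8.5-.5,170+(p[1]+.5)/8.5-.5];X=onz(ct,[q],z)[0,:2]-c;print('handle',z,X+c,np.hypot(*X),np.degrees(np.arctan2(X[1],X[0]))%360)
sh((376,222),.126);sh((378,272),.05)
for b in (183,185,187,189):
    h=c+.112*np.array([np.cos(np.radians(b)),np.sin(np.radians(b))])
    for n in('scene','top'):print(b,n,proj(cam(n),[[*h,.05],[*h,.126]]).round(1).tolist(),h.round(3))
```

```text
0 0.1278 141.322506413601
30 0.1273 171.3893759656903
45 0.1293 185.70848231637555
60 0.1283 201.77408201402994
75 0.1329 217.1285373824486
90 0.1304 232.2743614178272
handle 0.126 [ 0.5223691  -0.04727067] 0.10488697694013892 185.34509651716988
handle 0.05 [ 0.51393035 -0.04977556] 0.11353522596444571 186.2070195898433
183 scene [[257.3, 216.6], [257.5, 199.6]] [ 0.515 -0.043]
183 top [[262.3, 201.3], [262.7, 197.7]] [ 0.515 -0.043]
185 scene [[258.1, 215.8], [258.3, 198.8]] [ 0.515 -0.047]
185 top [[263.4, 201.2], [263.8, 197.6]] [ 0.515 -0.047]
187 scene [[258.8, 215.0], [259.1, 198.0]] [ 0.516 -0.051]
187 top [[264.4, 201.1], [264.9, 197.5]] [ 0.516 -0.051]
189 scene [[259.5, 214.3], [259.8, 197.3]] [ 0.516 -0.055]
189 top [[265.4, 201.0], [265.9, 197.4]] [ 0.516 -0.055]
```

```bash
python3 - <<'E'
import rig
print([k for k in dir(rig) if k[0]!='_'])
print(getattr(rig,'grip_depth',None))
E
cat > plan.py <<'E'
from h import *
C=np.array([.6268,-.0375,0])
def tool(bear,lean):
    b=np.radians(bear);l=np.radians(lean);i=-np.array([np.cos(b),np.sin(b),0]);u=np.array([0,0,1.])
    z=i*np.sin(l)-u*np.cos(l);y=i*np.cos(l)+u*np.sin(l);x=np.cross(y,z);return np.c_[x,y,z]
def rows(p,R,p2,R2,n,jaw,dec=(2,1)):
    """n rows equal in world-line translation, slerp; rounded; returns end"""
    w=(Rn.from_matrix(R.T@R2)).as_rotvec();out=[];p=p.copy()
    for k in range(n):
        Rt=R@Rn.from_rotvec((Rn.from_matrix(R.T@R2)).as_rotvec()/(n-k)).as_matrix()
        d=R.T@((p2-p)/(n-k))*100;a=np.degrees(Rn.from_matrix(R.T@Rt).as_rotvec())
        d=np.round(d,dec[0]);a=np.round(a,dec[1])
        p=p+R@d/100;R=R@Rn.from_rotvec(np.radians(a)).as_matrix();out.append([jaw,*d.tolist(),*a.tolist()])
    return out,p,R
E
python3 - <<'E'
from plan import *
s=sense();p=np.array(s['position']);R=Rn.from_quat(s['eef_rot']).as_matrix()
w=tool(186.4,28);print(w)
Rd=np.c_[[0,1,0],[1,0,0],[0,0,-1.]]
for tgt,yaw,l in(((.19,-.5,.34),70,0),((.35,-.25,.34),70,0)):
    R2=Rn.from_euler('z',yaw,degrees=True).as_matrix()@R
    o,p,R=rows(p,R,np.array(tgt),R2,10,100);print(o,p)
P=C+.112*np.array([np.cos(np.radians(186.4)),np.sin(np.radians(186.4)),0]);P[2]=.095
o,p,R=rows(p,R,P-.11*w[:,2],w,10,100);print(o,p);print(R-w)
E
```

```text
['Unreachable', 'camera_info', 'capture', 'cut_out', 'finish_job', 'grip_depth', 'sense']
0.0188
[[-0.11146893  0.87744499  0.46654578]
 [ 0.99376792  0.09842123  0.05233149]
 [ 0.          0.46947156 -0.88294759]]
[[100, -0.95, -0.7, -1.13, 0.0, 0.0, -7.0], [100, -0.85, -0.81, -1.13, 0.0, 0.0, -7.0], [100, -0.75, -0.91, -1.13, 0.0, 0.0, -7.0], [100, -0.63, -0.99, -1.13, 0.0, 0.0, -7.0], [100, -0.51, -1.06, -1.13, 0.0, 0.0, -7.0], [100, -0.37, -1.12, -1.14, 0.0, 0.0, -7.0], [100, -0.24, -1.16, -1.13, 0.0, 0.0, -7.0], [100, -0.09, -1.17, -1.14, 0.0, 0.0, -7.0], [100, 0.05, -1.18, -1.13, 0.0, 0.0, -7.0], [100, 0.19, -1.16, -1.14, 0.0, 0.0, -7.0]] [ 0.18997023 -0.50003393  0.34003065]
[[100, 1.3, -2.67, 0.0, 0.0, 0.0, -7.0], [100, 1.61, -2.49, 0.0, 0.0, 0.0, -7.0], [100, 1.9, -2.28, 0.0, -0.0, 0.0, -7.0], [100, 2.17, -2.03, 0.0, -0.0, 0.0, -7.0], [100, 2.4, -1.75, 0.0, -0.0, 0.0, -7.0], [100, 2.59, -1.44, 0.0, -0.0, 0.0, -7.0], [100, 2.75, -1.12, 0.0, -0.0, 0.0, -7.0], [100, 2.87, -0.77, 0.0, -0.0, 0.0, -7.0], [100, 2.94, -0.42, 0.0, -0.0, 0.0, -7.0], [100, 2.97, -0.06, 0.0, -0.0, 0.0, -7.0]] [ 0.34999652 -0.24996164  0.34002131]
[[100, 2.25, 0.15, 1.48, -2.7, 0.8, -3.2], [100, 2.22, 0.2, 1.52, -2.7, 0.8, -3.3], [100, 2.18, 0.25, 1.56, -2.7, 0.8, -3.2], [100, 2.15, 0.3, 1.6, -2.7, 0.8, -3.3], [100, 2.1, 0.35, 1.65, -2.7, 0.8, -3.2], [100, 2.06, 0.38, 1.69, -2.7, 0.8, -3.3], [100, 2.01, 0.42, 1.74, -2.8, 0.8, -3.2], [100, 1.96, 0.45, 1.79, -2.7, 0.8, -3.3], [100, 1.91, 0.47, 1.84, -2.8, 0.8, -3.2], [100, 1.87, 0.49, 1.89, -2.7, 0.9, -3.2]] [ 0.46417395 -0.05571156  0.19216875]
[[ 4.43971623e-04  2.92063587e-04 -4.43729969e-04]
 [ 4.92066715e-05 -8.31152125e-04  6.18463766e-04]
 [ 9.89206844e-04 -3.72598060e-04 -1.97459079e-04]]
```

Candidates for the bottle in the scene picture: the pale green one at (226,190), standing on the turntable under the ring lamp; purple at (193,259); turquoise at (284,238). There are also other bottles at the back. The close crop shows the pale green one with a white cap is the right one. The black handle post is at scene (259,206), in the 45° click, with the home line at the left. I'll move now.

Call:
carry_out([
  [[100, -0.95, -0.7, -1.13, 0, 0, -7], [100, -0.85, -0.81, -1.13, 0, 0, -7], [100, -0.75, -0.91, -1.13, 0, 0, -7], [100, -0.63, -0.99, -1.13, 0, 0, -7], [100, -0.51, -1.06, -1.13, 0, 0, -7], [100, -0.37, -1.12, -1.14, 0, 0, -7], [100, -0.24, -1.16, -1.13, 0, 0, -7], [100, -0.09, -1.17, -1.14, 0, 0, -7], [100, 0.05, -1.18, -1.13, 0, 0, -7], [100, 0.19, -1.16, -1.14, 0, 0, -7]],
], squeeze=20)

```text
t: 2.4
position: [0.19, -0.4996, 0.3405]
eef_rot: [0.998, -0.056, -0.0, 0.0]
contact_force: [0.4, 0.8, 0.2]
finger_gap: 0.0922
```

Call:
carry_out([
  [[100, 1.3, -2.67, 0, 0, 0, -7], [100, 1.61, -2.49, 0, 0, 0, -7], [100, 1.9, -2.28, 0, 0, 0, -7], [100, 2.17, -2.03, 0, 0, 0, -7], [100, 2.4, -1.75, 0, 0, 0, -7], [100, 2.59, -1.44, 0, 0, 0, -7], [100, 2.75, -1.12, 0, 0, 0, -7], [100, 2.87, -0.77, 0, 0, 0, -7], [100, 2.94, -0.42, 0, 0, 0, -7], [100, 2.97, -0.06, 0, 0, 0, -7]],
])

```text
t: 3.4
position: [0.3504, -0.2489, 0.3403]
eef_rot: [0.85, 0.527, -0.0, 0.0]
contact_force: [1.8, 0.1, 0.3]
finger_gap: 0.0918
```

Call:
carry_out([
  [[100, 2.25, 0.15, 1.48, -2.7, 0.8, -3.2], [100, 2.22, 0.2, 1.52, -2.7, 0.8, -3.3], [100, 2.18, 0.25, 1.56, -2.7, 0.8, -3.2], [100, 2.15, 0.3, 1.6, -2.7, 0.8, -3.3], [100, 2.1, 0.35, 1.65, -2.7, 0.8, -3.2], [100, 2.06, 0.38, 1.69, -2.7, 0.8, -3.3], [100, 2.01, 0.42, 1.74, -2.8, 0.8, -3.2], [100, 1.96, 0.45, 1.79, -2.7, 0.8, -3.3], [100, 1.91, 0.47, 1.84, -2.8, 0.8, -3.2], [100, 1.87, 0.49, 1.89, -2.7, 0.9, -3.2]],
])

```text
t: 4.4
position: [0.4645, -0.055, 0.1922]
eef_rot: [0.646, 0.724, 0.181, 0.162]
contact_force: [0.5, -1.0, -0.9]
finger_gap: 0.0914
```

Run:
```python
from plan import *
s=sense();print({k:np.round(v,3).tolist() for k,v in s.items()})
R=Rn.from_quat(s['eef_rot']).as_matrix();print(np.abs(R-tool(186.4,28)).max())
c=cam('wrist',s)
for n in("wrist","scene"):
    im=capture(n)
    if n=='wrist':
        im=im.copy()
        for b in(186.4,):
            P=C+.112*np.array([np.cos(np.radians(b)),np.sin(np.radians(b)),0])
            for q in proj(c,[P+[0,0,.051],P+[0,0,.126]]):cv2.circle(im,tuple(int(v) for v in q.round()),2,(255,0,0),-1)
    cv2.imwrite(f"pics/{n}1.png",im[...,::-1])
```

```text
{'t': 4.4, 'joints': [0.881, 0.068, -0.813, 2.331, -0.148, 0.283, 1.898], 'qd': [-0.374, 0.376, -0.219, 0.454, 0.256, -1.211, -0.054], 'effort': [2.968, -28.498, -1.032, -27.98, -1.192, -0.035, 0.512], 'position': [0.464, -0.055, 0.192], 'eef_rot': [0.646, 0.724, 0.181, 0.162], 'contact_force': [0.466, -0.96, -0.895], 'torque': [-0.017, 0.436, -0.037], 'finger_gap': 0.091}
0.002071382720510717
```

View pics/wrist1.png

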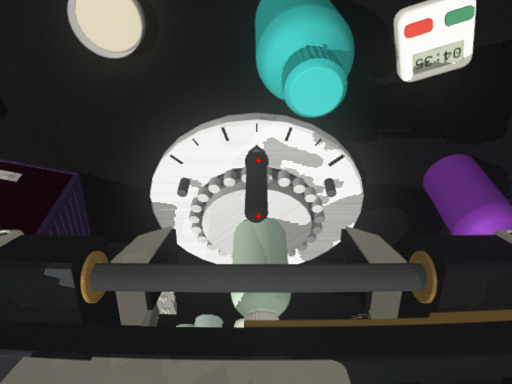

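View pics/scene1.png

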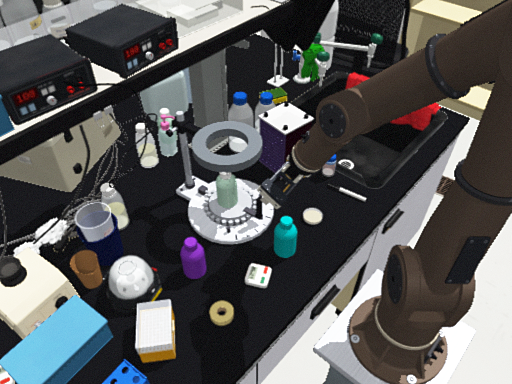

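Call:
carry_out([
  [[100, 0, 0, 1.4, 0, 0, 0], [100, 0, 0, 1.4, 0, 0, 0], [100, 0, 0, 1.4, 0, 0, 0], [100, 0, 0, 1.4, 0, 0, 0], [100, 0, 0, 1.4, 0, 0, 0], [100, 0, 0, 1.4, 0, 0, 0], [100, 0, 0, 1.4, 0, 0, 0], [100, 0, 0, 1.4, 0, 0, 0], [100, 0, 0, 1.0, 0, 0, 0], [100, 0, 0, 0.7, 0, 0, 0]],
])

```text
t: 5.5
position: [0.5132, -0.0556, 0.0988]
eef_rot: [0.649, 0.722, 0.175, 0.163]
contact_force: [-0.6, 0.1, 0.3]
finger_gap: 0.0919
```

Run:
```python
from plan import *
s=sense();print({k:np.round(v,3).tolist() for k,v in s.items()})
w=tool(186.4,28)
P=C+.112*np.array([np.cos(np.radians(186.4)),np.sin(np.radians(186.4)),0]);P[2]=.095
print((w.T@(P+grip_depth*w[:,2]-s['position'])).round(4))
# arc rows, clockwise, about table axis through C, 1.5deg/row, in tool frame
for dth in(-1.5,1.5):
    R2=Rn.from_euler('z',dth,degrees=True).as_matrix();T=P+grip_depth*w[:,2]
    print((w.T@(C+R2@(T-C)-T)*100).round(3),(w.T@np.array([0,0,dth])).round(3))
cv2.imwrite("pics/wrist2.png",capture('wrist')[...,::-1])
```

```text
{'t': 5.5, 'joints': [0.538, 0.333, -0.579, 2.361, 1.463, 0.125, 0.276], 'qd': [-0.196, 0.157, 0.176, 0.004, 1.398, 0.001, -1.388], 'effort': [1.513, -42.773, -5.311, -19.231, -1.641, -0.728, 1.886], 'position': [0.513, -0.056, 0.099], 'eef_rot': [0.649, 0.722, 0.175, 0.163], 'contact_force': [-0.594, 0.103, 0.265], 'torque': [0.014, 0.422, 0.017], 'finger_gap': 0.092}
[0.0053 0.0008 0.0235]
[0.27  0.003 0.002] [ 0.    -0.704  1.324]
[-0.27   0.003  0.002] [ 0.     0.704 -1.324]
```

View pics/wrist2.png

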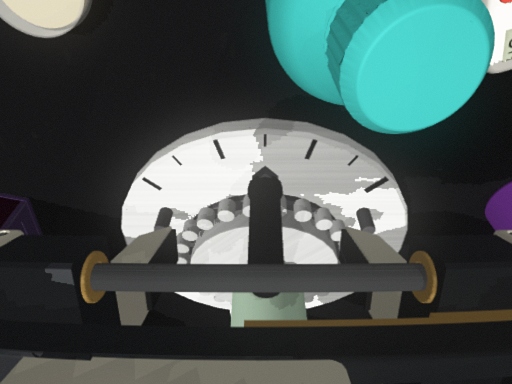

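```bash
cat > kin.py <<'E'
from h import *
from scipy.optimize import least_squares
import itertools
ST=[([1.236,.435,.025,1.574,-.012,1.134,-.075],[.143,-.608,.226],[.784,-.621,-.001,0]),
([.881,.068,-.813,2.331,-.148,.283,1.898],[.464,-.055,.192],[.646,.724,.181,.162]),
([.538,.333,-.579,2.361,1.463,.125,.276],[.513,-.056,.099],[.649,.722,.175,.163])]
def Rz(a):return Rn.from_euler('z',a).as_matrix()
def Ry(a):return Rn.from_euler('y',a).as_matrix()
def fk(v,q,s):
    yaw,h,L1,L2,L3,c,bx,ax,wx=v
    R=Rz(yaw)@Rz(s[0]*q[0]);p=np.array([0,0,h])+R@[bx,0,0]
    R=R@Ry(q[1])@Rz(s[1]*q[2]);p=p+R@[ax,0,L1]
    R=R@Ry(q[3])@Rz(s[2]*q[4]);p=p+R@[-ax,0,L2]
    R=R@Ry(q[5]);p=p+R@[wx,0,0]
    R=R@Rz(s[3]*q[6]);p=p+R@[0,0,L3];return p,R@Rz(c)
def fit(st,s,v0):
    def f(v):
        e=[]
        for q,p,r in st:
            P,R=fk(v,q,s);e+=list((P-p)*1);e+=list((R.T@Rn.from_quat(r).as_matrix()-np.eye(3)).ravel()*.2)
        return np.array(e+list(.002*np.array(v[6:])))
    return least_squares(f,v0)
if __name__=='__main__':
    res=[]
    for s in itertools.product([1,-1],repeat=4):
      for y in(0,1.5,3,-1.5):
        for c in(0,1.5,3,-1.5):
            r=fit(ST,s,[y,.3,.4,.4,.25,c,0,0,0]);res.append((r.cost,s,r.x))
    res.sort(key=lambda a:a[0])
    for k in res[:6]:print(k[0],k[1],k[2].round(3))
    b=res[0]
    for q,p,r in ST:
        P,R=fk(b[2],q,b[1]);print((P-p).round(4),np.degrees(Rn.from_matrix(R.T@Rn.from_quat(r).as_matrix()).magnitude()))
E
python3 kin.py; nproc
```

```text
0.00012351480882488798 (-1, -1, -1, -1) [-8.000e-02  1.840e-01  5.920e-01  4.150e-01  3.210e-01 -3.214e+00
 -3.000e-03  6.000e-03  6.000e-03]
0.0001235148088248881 (-1, -1, -1, -1) [-8.000e-02  1.840e-01  5.920e-01  4.150e-01  3.210e-01  3.069e+00
 -3.000e-03  6.000e-03  6.000e-03]
0.0001235148088248882 (-1, -1, -1, -1) [-8.000e-02  1.840e-01  5.920e-01  4.150e-01  3.210e-01  3.069e+00
 -3.000e-03  6.000e-03  6.000e-03]
0.00012351480882488822 (-1, -1, -1, -1) [-8.000e-02  1.840e-01  5.920e-01  4.150e-01  3.210e-01 -3.214e+00
 -3.000e-03  6.000e-03  6.000e-03]
0.00012351480882488827 (-1, -1, -1, -1) [-8.000e-02  1.840e-01  5.920e-01  4.150e-01  3.210e-01 -3.214e+00
 -3.000e-03  6.000e-03  6.000e-03]
0.00012351480882488827 (-1, -1, -1, -1) [-8.000e-02  1.840e-01  5.920e-01  4.150e-01  3.210e-01  3.069e+00
 -3.000e-03  6.000e-03  6.000e-03]
[ 0.0046  0.0011 -0.0001] 0.35223654605928467
[0.0005 0.0002 0.0005] 2.1854158664882855
[-0.0006 -0.0004 -0.0004] 2.0675815711617123
4
```

```bash
cat > ik.py <<'E'
from plan import *
import kin
V=kin.fit(kin.ST,(-1,)*4,[-.08,.18,.59,.41,.32,3.07,0,0,0]).x
lo=np.array([-2.62,-.44,-1.27,.08,-1.32,.12,-2.74]);hi=np.array([2.62,2.09,1.32,2.57,4.46,2,2.74])
def ik(p,R,q0,lam=1e-3):
    def f(q):
        P,Q=kin.fk(V,q,(-1,)*4);return np.r_[(P-p)*10,Rn.from_matrix(R.T@Q).as_rotvec()*2,lam*(q-q0)]
    r=least_squares(f,np.clip(q0,lo+1e-3,hi-1e-3),bounds=(lo,hi),x_scale=1.);return r.x,np.abs(r.fun[:6]).max()
from scipy.optimize import least_squares
def gp(bear,lean,yawoff=0,back=0,z=.095):
    b=np.radians(bear);P=C+.112*np.array([np.cos(b),np.sin(b),0]);P[2]=z
    w=tool(bear+yawoff,lean);return P+(grip_depth-back)*w[:,2],w
E
cat > a.py <<'E'
from ik import *
rng=np.random.default_rng(0)
q1=np.array(kin.ST[1][0]);q2=np.array(kin.ST[2][0])
for lean in(22,28,34,40):
  for flip in(0,180):
    for bear,yo in((186.4,0),(141.5,0),(141.5,30),(201.5,0)):
        p,R=gp(bear,lean,yo)
        if flip:R=R@np.diag([-1,-1,1])
        best=[]
        for t in range(14):
            q0=[q1,q2][t] if t<2 else lo+(hi-lo)*rng.random(7)
            q,e=ik(p,R,q0)
            if e<5e-3: best.append((np.minimum(q-lo,hi-q)/1).round(2).min()) or best.__setitem__(-1,(min(np.minimum(q-lo,hi-q).min(),q[5]-.12),tuple(q.round(2))))
        best.sort(reverse=True);print(lean,flip,bear,yo,len(best),best[0] if best else None, flush=True)
E
timeout 500 python3 a.py
```

```text
22 0 186.4 0 6 (np.float64(0.19929195241358189), (np.float64(0.71), np.float64(0.47), np.float64(-0.86), np.float64(2.28), np.float64(1.14), np.float64(0.32), np.float64(0.6)))
22 0 141.5 0 10 (np.float64(0.4072245876592735), (np.float64(0.09), np.float64(0.46), np.float64(-0.54), np.float64(2.16), np.float64(1.07), np.float64(0.63), np.float64(-0.38)))
22 0 141.5 30 11 (np.float64(0.2894472355289072), (np.float64(0.29), np.float64(0.44), np.float64(-0.64), np.float64(2.23), np.float64(1.19), np.float64(0.41), np.float64(0.09)))
22 0 201.5 0 5 (np.float64(0.1330002368600558), (np.float64(0.97), np.float64(0.63), np.float64(-1.14), np.float64(2.23), np.float64(1.07), np.float64(0.45), np.float64(1.04)))
22 180 186.4 0 5 (np.float64(0.11973003373062638), (np.float64(-0.13), np.float64(0.36), np.float64(0.26), np.float64(2.28), np.float64(-0.98), np.float64(0.24), np.float64(-0.43)))
22 180 141.5 0 11 (np.float64(0.24496569127759216), (np.float64(-1.03), np.float64(0.64), np.float64(1.08), np.float64(2.16), np.float64(-0.78), np.float64(0.43), np.float64(-1.69)))
22 180 141.5 30 5 (np.f
[... 3943 characters left out ...]
0 9 (np.float64(0.0684902256109785), (np.float64(0.49), np.float64(0.43), np.float64(-0.47), np.float64(2.5), np.float64(3.17), np.float64(0.42), np.float64(1.78)))
40 180 141.5 0 9 (np.float64(0.2625349381671591), (np.float64(-0.49), np.float64(0.46), np.float64(0.05), np.float64(2.31), np.float64(1.61), np.float64(0.57), np.float64(2.1)))
40 180 141.5 30 7 (np.float64(0.11841974757426676), (np.float64(-0.26), np.float64(0.41), np.float64(0.01), np.float64(2.45), np.float64(2.66), np.float64(0.44), np.float64(1.69)))
40 180 201.5 0 3 (np.float64(0.0810901032149964), (np.float64(0.98), np.float64(0.58), np.float64(-0.92), np.float64(2.41), np.float64(3.1), np.float64(0.2), np.float64(2.28)))
```

```bash
cat > b.py <<'E'
from ik import *
import sys
for lean in(22,25,28):
  for f in(.5,.75,1.):
    q=np.array(kin.ST[2][0]);print('lean',lean,'f',f)
    for b in [186.4]*3+list(np.arange(180,141,-5.6))+[140]+list(np.arange(145,203,5))+[203]:
        q,e=ik(*gp(b,lean,(f-1)*(b-186.4)),q,.03)
        if b in(186.4,140,203) or e>.02:print(round(b,1),q.round(2),round(e,3))
E
timeout 500 python3 b.py
```

```text
lean 22 f 0.5
186.4 [ 0.71  0.47 -0.86  2.28  1.15  0.32  0.6 ] 0.001
186.4 [ 0.71  0.47 -0.86  2.28  1.14  0.32  0.6 ] 0.0
186.4 [ 0.71  0.47 -0.86  2.28  1.14  0.32  0.6 ] 0.0
140 [ 0.25  0.46 -0.66  2.22  1.2   0.49 -0.09] 0.0
203 [ 0.91  0.57 -1.04  2.24  1.08  0.4   0.9 ] 0.0
lean 22 f 0.75
186.4 [ 0.71  0.47 -0.86  2.28  1.15  0.32  0.6 ] 0.001
186.4 [ 0.71  0.47 -0.86  2.28  1.14  0.32  0.6 ] 0.0
186.4 [ 0.71  0.47 -0.86  2.28  1.14  0.32  0.6 ] 0.0
140 [ 0.18  0.46 -0.62  2.19  1.15  0.58 -0.27] 0.0
203 [ 0.95  0.61 -1.1   2.23  1.07  0.43  0.99] 0.0
lean 22 f 1.0
186.4 [ 0.71  0.47 -0.86  2.28  1.15  0.32  0.6 ] 0.001
186.4 [ 0.71  0.47 -0.86  2.28  1.14  0.32  0.6 ] 0.0
186.4 [ 0.71  0.47 -0.86  2.28  1.14  0.32  0.6 ] 0.0
140 [ 0.13  0.48 -0.6   2.15  1.09  0.67 -0.42] 0.0
203 [ 0.99  0.65 -1.16  2.22  1.06  0.47  1.08] 0.0
lean 25 f 0.5
186.4 [ 0.62  0.42 -0.71  2.32  1.31  0.19  0.44] 0.001
186.4 [ 0.62  0.43 -0.71  2.32  1.31  0.19  0.45] 0.0
186.4 [ 0.62  0.43 -0.71  2.32  1.31  0.19  0.45] 0.0
140 [ 0.21  0.44 -0.61  2.25  1.35  0.47 -0.25] 0.0
203 [ 0.9   0.54 -0.98 
[... 742 characters left out ...]
  2.36  1.77  0.19 -0.  ] 0.0
140 [ 0.32  0.49 -0.8   2.29  1.54  0.59 -0.45] 0.0
203 [ 0.87  0.52 -0.91  2.31  1.38  0.19  0.63] 0.001
lean 28 f 0.75
186.4 [ 0.65  0.43 -0.73  2.36  1.76  0.18  0.01] 0.002
186.4 [ 0.65  0.43 -0.74  2.36  1.77  0.19 -0.  ] 0.0
186.4 [ 0.65  0.43 -0.74  2.36  1.77  0.19 -0.  ] 0.0
140 [ 0.25  0.51 -0.78  2.25  1.44  0.71 -0.57] 0.0
203 [ 0.95  0.57 -1.02  2.29  1.3   0.25  0.79] 0.0
lean 28 f 1.0
186.4 [ 0.65  0.43 -0.73  2.36  1.76  0.18  0.01] 0.002
186.4 [ 0.65  0.43 -0.74  2.36  1.77  0.19 -0.  ] 0.0
186.4 [ 0.65  0.43 -0.74  2.36  1.77  0.19 -0.  ] 0.0
140 [ 0.18  0.53 -0.76  2.2   1.33  0.81 -0.69] 0.0
203 [ 1.02  0.63 -1.12  2.28  1.25  0.31  0.93] 0.0
```

```bash
cat > go.py <<'E'
import sys
from ik import *
# args: bear lean yawoff n jaw back
b,l,yo,n,jaw,back=[float(x) for x in sys.argv[1:7]]
s=sense();p=np.array(s['position']);R=Rn.from_quat(s['eef_rot']).as_matrix()
print('q',np.round(s['joints'],2),'F',np.round(s['contact_force'],1),'tau',np.round(s['torque'],2),'gap',s['finger_gap'],'t',s['t'])
P,w=gp(b,l,yo,back);print('err tool',(R.T@(P-p)*100).round(2),np.degrees(Rn.from_matrix(R.T@w).as_rotvec()).round(1))
o,_,_=rows(p,R,P,w,int(n),jaw);print(o)
E
python3 go.py 186.4 25 0 9 100 0
```

```text
q [ 0.54  0.33 -0.58  2.36  1.47  0.13  0.27] F [ 0.6  0.4 -1.5] tau [0.05 0.41 0.02] gap 0.09190006341325208 t 5.55
err tool [0.53 0.01 2.28] [ 2.6  0.6 -0.2]
[[100.0, 0.06, 0.0, 0.25, 0.3, 0.1, -0.0], [100.0, 0.06, 0.0, 0.25, 0.3, 0.1, -0.0], [100.0, 0.06, 0.0, 0.25, 0.3, 0.1, -0.0], [100.0, 0.06, 0.01, 0.26, 0.3, 0.0, -0.0], [100.0, 0.06, 0.01, 0.25, 0.3, 0.1, -0.0], [100.0, 0.06, 0.01, 0.26, 0.3, 0.0, -0.0], [100.0, 0.05, 0.01, 0.25, 0.3, 0.1, -0.1], [100.0, 0.06, 0.01, 0.26, 0.3, 0.0, -0.0], [100.0, 0.05, 0.01, 0.25, 0.2, 0.1, -0.1]]
```

Call:
carry_out([
  [[100, 0.06, 0, 0.1, 0.5, 0.1, 0], [100, 0.06, 0, 0.2, 0.5, 0.1, 0], [100, 0.06, 0, 0.25, 0.5, 0.1, 0], [100, 0.06, 0, 0.3, 0.4, 0.1, 0], [100, 0.06, 0.01, 0.3, 0.3, 0.1, 0], [100, 0.06, 0.01, 0.3, 0.2, 0, 0], [100, 0.05, 0.01, 0.3, 0.1, 0.1, -0.1], [100, 0.06, 0.01, 0.3, 0.1, 0, 0], [100, 0.06, 0.01, 0.23, 0, 0, -0.1], [100, 0, 0, 0, 0, 0, 0]],
])

```text
t: 6.55
position: [0.5213, -0.0465, 0.0775]
eef_rot: [0.649, 0.729, 0.162, 0.142]
contact_force: [0.5, -0.6, -0.2]
finger_gap: 0.0919
```

```bash
python3 go.py 186.4 25 0 5 100 0
```

```text
q [ 0.52  0.4  -0.6   2.32  1.3   0.17  0.44] F [ 0.5 -0.6 -0.2] tau [-0.03  0.32 -0.04] gap 0.09189629507094861 t 6.55
err tool [-0.28  0.18  0.03] [-0.1 -0.3  0.2]
[[100.0, -0.06, 0.04, 0.01, -0.0, -0.1, 0.0], [100.0, -0.06, 0.03, 0.01, -0.0, -0.0, 0.1], [100.0, -0.05, 0.04, 0.0, -0.0, -0.1, 0.0], [100.0, -0.06, 0.03, 0.01, -0.0, -0.0, 0.1], [100.0, -0.05, 0.04, 0.0, -0.1, -0.1, 0.0]]
```

Call:
carry_out([
  [[60, -0.07, 0.05, 0, 0, 0, 0], [50, -0.07, 0.05, 0, 0, -0.1, 0.1], [40, -0.07, 0.05, 0.02, 0, -0.1, 0.1], [30, -0.07, 0.03, 0, 0, -0.1, 0], [20, 0, 0, 0, 0, 0, 0], [10, 0, 0, 0, 0, 0, 0], [5, 0, 0, 0, 0, 0, 0], [5, 0, 0, 0, 0, 0, 0], [5, 0, 0, 0, 0, 0, 0], [5, 0, 0, 0, 0, 0, 0]],
], squeeze=20)

```text
t: 7.55
position: [0.5234, -0.0503, 0.0784]
eef_rot: [0.651, 0.727, 0.16, 0.145]
contact_force: [-0.7, -2.1, 1.0]
finger_gap: 0.0192
```

```bash
python3 go.py 186.4 25 0 1 5 0
python3 - <<'E'
from plan import *
cv2.imwrite("pics/wrist3.png",capture('wrist')[...,::-1])
cv2.imwrite("pics/scene3.png",cv2.resize(capture('scene')[110:270,150:350],None,fx=3,fy=3)[...,::-1])
E
```

```text
q [ 0.53  0.4  -0.6   2.32  1.29  0.18  0.45] F [-0.7 -2.1  1. ] tau [-0.25  0.38 -0.16] gap 0.01921375277728523 t 7.55
err tool [ 0.12 -0.01  0.05] [-0.1  0.1 -0.1]
[[5.0, 0.12, -0.01, 0.05, -0.1, 0.1, -0.1]]
```

View pics/wrist3.png

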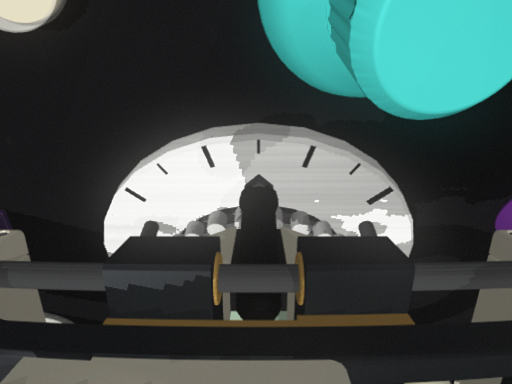

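View pics/scene3.png

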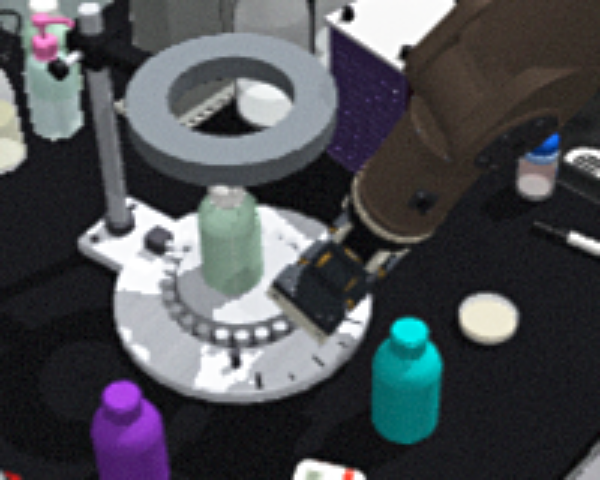

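```bash
cat > arc.py <<'E'
import sys
from ik import *
# b0 b1 n jaw : arc from current pose to b1
b0,b1,n,jaw,f=[float(x) for x in sys.argv[1:6]];n=int(n)
s=sense();p=np.array(s['position']);R=Rn.from_quat(s['eef_rot']).as_matrix()
d=p-C-np.array([0,0,0]);w=tool(b0,25);g=p-grip_depth*R[:,2]-C
print('q',np.round(s['joints'],2),'F',np.round(s['contact_force'],1),'gap',round(s['finger_gap'],4),'t',s['t'],'handle r,bear',np.hypot(*g[:2]).round(4),(np.degrees(np.arctan2(g[1],g[0]))%360).round(2),'z',g[2]+0)
o=[]
for k in range(n):
    b=b0+(b1-b0)*(k+1)/n
    P,w=gp(b,25,(f-1)*(b-186.4))
    r,p,R=rows(p,R,P,w,1,jaw) if True else 0
    o+=r
for i in range(0,n,10):print(o[i:i+10])
E
python3 arc.py 186.4 141.5 20 5 .75
```

```text
q [ 0.53  0.4  -0.6   2.32  1.29  0.18  0.45] F [ 0.8 -3.4 -0.2] gap 0.0192 t 7.65 handle r,bear 0.1121 186.93 z 0.09545463096440412
[[5.0, 0.52, -0.0, 0.05, -0.1, -0.6, 1.4], [5.0, 0.42, 0.01, 0.0, 0.0, -0.7, 1.6], [5.0, 0.41, 0.02, 0.01, 0.0, -0.7, 1.5], [5.0, 0.42, 0.01, 0.01, 0.0, -0.7, 1.5], [5.0, 0.41, 0.03, 0.01, 0.0, -0.8, 1.5], [5.0, 0.42, 0.03, 0.01, 0.0, -0.7, 1.6], [5.0, 0.41, 0.03, 0.02, 0.0, -0.7, 1.5], [5.0, 0.41, 0.03, 0.01, 0.0, -0.7, 1.5], [5.0, 0.42, 0.04, 0.02, 0.0, -0.7, 1.6], [5.0, 0.41, 0.04, 0.02, 0.0, -0.7, 1.5]]
[[5.0, 0.41, 0.05, 0.02, 0.0, -0.7, 1.5], [5.0, 0.41, 0.05, 0.03, 0.0, -0.7, 1.5], [5.0, 0.42, 0.05, 0.02, 0.0, -0.8, 1.6], [5.0, 0.41, 0.06, 0.03, 0.0, -0.7, 1.5], [5.0, 0.41, 0.06, 0.03, 0.0, -0.7, 1.5], [5.0, 0.41, 0.07, 0.03, 0.0, -0.7, 1.5], [5.0, 0.41, 0.07, 0.03, 0.0, -0.7, 1.6], [5.0, 0.4, 0.07, 0.04, 0.0, -0.7, 1.5], [5.0, 0.41, 0.08, 0.03, 0.0, -0.7, 1.5], [5.0, 0.41, 0.08, 0.04, 0.0, -0.8, 1.5]]
```

Call:
carry_out([
  [[5, 0.2, 0, 0.02, 0, -0.6, 1.4], [5, 0.42, 0.01, 0, 0, -0.7, 1.6], [5, 0.41, 0.02, 0.01, 0, -0.7, 1.5], [5, 0.42, 0.01, 0.01, 0, -0.7, 1.5], [5, 0.41, 0.03, 0.01, 0, -0.8, 1.5], [5, 0.42, 0.03, 0.01, 0, -0.7, 1.6], [5, 0.41, 0.03, 0.02, 0, -0.7, 1.5], [5, 0.41, 0.03, 0.01, 0, -0.7, 1.5], [5, 0.42, 0.04, 0.02, 0, -0.7, 1.6], [5, 0.41, 0.04, 0.02, 0, -0.7, 1.5]],
])

```text
t: 8.65
position: [0.5259, -0.0143, 0.0782]
eef_rot: [0.752, 0.623, 0.136, 0.168]
contact_force: [-6.8, -9.2, 11.5]
finger_gap: 0.0193
```

```bash
python3 arc.py 165 141 11 5 .75
```

```text
q [ 0.28  0.39 -0.57  2.32  1.41  0.38 -0.14] F [-6.8 -9.2 11.5] gap 0.0193 t 8.65 handle r,bear 0.1115 167.18 z 0.09519773826116629
[[5.0, 0.85, 0.0, 0.02, -0.1, 0.0, 0.6], [5.0, 0.4, 0.05, 0.02, 0.0, -0.7, 1.4], [5.0, 0.4, 0.05, 0.02, 0.0, -0.7, 1.5], [5.0, 0.4, 0.05, 0.03, 0.0, -0.7, 1.5], [5.0, 0.4, 0.06, 0.02, 0.0, -0.7, 1.5], [5.0, 0.4, 0.06, 0.03, 0.0, -0.6, 1.5], [5.0, 0.4, 0.07, 0.03, 0.0, -0.7, 1.5], [5.0, 0.39, 0.07, 0.04, 0.0, -0.7, 1.4], [5.0, 0.4, 0.07, 0.03, 0.0, -0.7, 1.5], [5.0, 0.4, 0.07, 0.04, 0.0, -0.7, 1.5]]
[[5.0, 0.39, 0.08, 0.03, 0.0, -0.7, 1.5]]
```

Call:
carry_out([
  [[5, 0.45, 0.03, 0.02, 0, -0.3, 0.8], [5, 0.4, 0.05, 0.02, 0, -0.7, 1.4], [5, 0.4, 0.05, 0.02, 0, -0.7, 1.5], [5, 0.4, 0.05, 0.03, 0, -0.7, 1.5], [5, 0.4, 0.06, 0.02, 0, -0.7, 1.5], [5, 0.4, 0.06, 0.03, 0, -0.6, 1.5], [5, 0.4, 0.07, 0.03, 0, -0.7, 1.5], [5, 0.4, 0.07, 0.04, 0, -0.7, 1.4], [5, 0.4, 0.07, 0.03, 0, -0.7, 1.5], [5, 0.4, 0.07, 0.04, 0, -0.7, 1.5]],
])

```text
t: 9.65
position: [0.5448, 0.0263, 0.0781]
eef_rot: [0.828, 0.517, 0.115, 0.183]
contact_force: [1.4, -2.1, 0.3]
finger_gap: 0.0197
```

```bash
python3 arc.py 143.5 141 2 5 .75
```

```text
q [ 0.11  0.45 -0.59  2.23  1.25  0.6  -0.37] F [ 1.4 -2.1  0.3] gap 0.0197 t 9.65 handle r,bear 0.1117 142.94 z 0.09519885027563585
[[5.0, 0.13, -0.01, 0.02, -0.1, -0.4, 0.6], [5.0, 0.22, 0.04, 0.02, 0.0, -0.4, 0.8]]
```

Call:
carry_out([
  [[5, 0.15, 0.01, 0.01, 0, -0.4, 0.6], [5, 0.15, 0.02, 0.01, 0, -0.3, 0.6], [5, 0, 0, 0, 0, 0, 0], [5, 0, 0, 0, 0, 0, 0], [5, 0, 0, 0, 0, 0, 0], [5, 0, 0, 0, 0, 0, 0], [5, 0, 0, 0, 0, 0, 0], [5, 0, 0, 0, 0, 0, 0], [5, 0, 0, 0, 0, 0, 0], [5, 0, 0, 0, 0, 0, 0]],
])

```text
t: 10.65
position: [0.5462, 0.0282, 0.0781]
eef_rot: [0.834, 0.508, 0.112, 0.185]
contact_force: [-4.0, -4.6, 3.8]
finger_gap: 0.0192
```

```bash
python3 - <<'E'
from plan import *
cv2.imwrite("pics/wrist4.png",capture('wrist')[...,::-1])
cv2.imwrite("pics/scene4.png",cv2.resize(capture('scene')[110:270,150:350],None,fx=3,fy=3)[...,::-1])
E
python3 arc.py 141.5 163 10 5 .75
```

```text
q [ 0.1   0.45 -0.59  2.21  1.23  0.62 -0.38] F [-3.2 -4.4  4.2] gap 0.0195 t 10.75 handle r,bear 0.1118 141.66 z 0.0951741437654001
[[5.0, -0.35, -0.09, -0.02, -0.1, 0.8, -1.5], [5.0, -0.39, -0.06, -0.03, 0.0, 0.7, -1.4], [5.0, -0.4, -0.06, -0.03, 0.0, 0.7, -1.5], [5.0, -0.39, -0.06, -0.03, 0.0, 0.6, -1.5], [5.0, -0.39, -0.05, -0.02, 0.0, 0.7, -1.4], [5.0, -0.4, -0.05, -0.02, 0.0, 0.7, -1.5], [5.0, -0.39, -0.05, -0.03, 0.0, 0.7, -1.4], [5.0, -0.4, -0.04, -0.02, 0.0, 0.7, -1.5], [5.0, -0.39, -0.04, -0.01, 0.0, 0.6, -1.5], [5.0, -0.4, -0.04, -0.02, 0.0, 0.7, -1.4]]
```

View pics/wrist4.png

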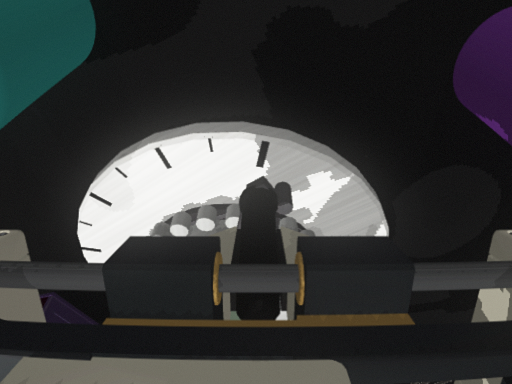

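View pics/scene4.png

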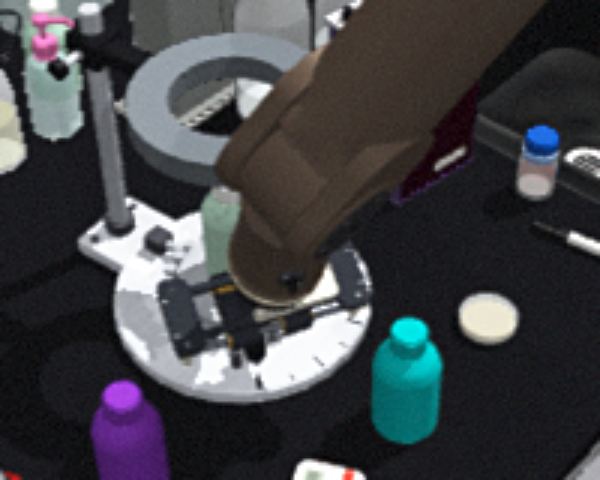

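Call:
carry_out([
  [[5, -0.35, -0.08, -0.02, 0, 0.7, -1.5], [5, -0.39, -0.06, -0.03, 0, 0.7, -1.4], [5, -0.4, -0.06, -0.03, 0, 0.7, -1.5], [5, -0.39, -0.06, -0.03, 0, 0.6, -1.5], [5, -0.39, -0.05, -0.02, 0, 0.7, -1.4], [5, -0.4, -0.05, -0.02, 0, 0.7, -1.5], [5, -0.39, -0.05, -0.03, 0, 0.7, -1.4], [5, -0.4, -0.04, -0.02, 0, 0.7, -1.5], [5, -0.39, -0.04, -0.01, 0, 0.6, -1.5], [5, -0.4, -0.04, -0.02, 0, 0.7, -1.4]],
])

```text
t: 11.75
position: [0.5285, -0.0013, 0.0783]
eef_rot: [0.752, 0.623, 0.14, 0.164]
contact_force: [1.5, 12.7, -4.6]
finger_gap: 0.0195
```

```bash
python3 arc.py 162 184 10 5 .75
```

```text
q [ 0.27  0.4  -0.58  2.31  1.4   0.39 -0.16] F [ 1.5 12.7 -4.6] gap 0.0195 t 11.75 handle r,bear 0.1126 160.49 z 0.09532187136274117
[[5.0, -0.73, -0.04, 0.01, -0.1, -0.1, -0.5], [5.0, -0.41, -0.03, -0.01, 0.0, 0.7, -1.5], [5.0, -0.41, -0.02, -0.01, 0.0, 0.7, -1.5], [5.0, -0.4, -0.03, -0.01, 0.0, 0.7, -1.5], [5.0, -0.41, -0.01, -0.01, 0.0, 0.7, -1.5], [5.0, -0.41, -0.02, -0.01, 0.0, 0.7, -1.5], [5.0, -0.4, -0.01, -0.01, 0.0, 0.7, -1.5], [5.0, -0.41, -0.01, -0.0, 0.0, 0.7, -1.5], [5.0, -0.41, -0.0, -0.0, 0.0, 0.7, -1.5], [5.0, -0.4, -0.0, -0.0, 0.0, 0.7, -1.5]]
```

Call:
carry_out([
  [[5, -0.45, -0.03, 0, 0, 0.2, -0.8], [5, -0.41, -0.03, -0.01, 0, 0.7, -1.5], [5, -0.41, -0.02, -0.01, 0, 0.7, -1.5], [5, -0.4, -0.03, -0.01, 0, 0.7, -1.5], [5, -0.41, -0.01, -0.01, 0, 0.7, -1.5], [5, -0.41, -0.02, -0.01, 0, 0.7, -1.5], [5, -0.4, -0.01, -0.01, 0, 0.7, -1.5], [5, -0.41, -0.01, 0, 0, 0.7, -1.5], [5, -0.41, 0, 0, 0, 0.7, -1.5], [5, -0.4, 0, 0, 0, 0.7, -1.5]],
])

```text
t: 12.75
position: [0.5224, -0.0445, 0.0781]
eef_rot: [0.661, 0.719, 0.158, 0.146]
contact_force: [-2.9, 3.2, 1.8]
finger_gap: 0.0197
```

```bash
python3 arc.py 183.5 201.7 9 5 .75
```

```text
q [ 0.48  0.39 -0.58  2.32  1.34  0.18  0.35] F [-2.9  3.2  1.8] gap 0.0197 t 12.75 handle r,bear 0.1126 183.89 z 0.09516023298909715
[[5.0, -0.31, 0.05, 0.04, -0.1, 0.4, -0.8], [5.0, -0.37, 0.0, 0.0, -0.0, 0.7, -1.4], [5.0, -0.38, 0.01, 0.01, -0.0, 0.6, -1.3], [5.0, -0.37, 0.01, 0.0, -0.0, 0.6, -1.4], [5.0, -0.37, 0.02, 0.01, -0.0, 0.7, -1.4], [5.0, -0.38, 0.01, 0.0, -0.0, 0.6, -1.4], [5.0, -0.37, 0.02, 0.01, -0.0, 0.7, -1.3], [5.0, -0.37, 0.03, 0.02, -0.0, 0.6, -1.4], [5.0, -0.38, 0.03, 0.01, -0.0, 0.6, -1.4]]
```

Call:
carry_out([
  [[5, -0.31, 0.03, 0.02, 0, 0.4, -0.8], [5, -0.37, 0, 0, 0, 0.7, -1.4], [5, -0.38, 0.01, 0.01, 0, 0.6, -1.3], [5, -0.37, 0.01, 0, 0, 0.6, -1.4], [5, -0.37, 0.02, 0.01, 0, 0.7, -1.4], [5, -0.38, 0.01, 0, 0, 0.6, -1.4], [5, -0.37, 0.02, 0.01, 0, 0.7, -1.3], [5, -0.37, 0.03, 0.02, 0, 0.6, -1.4], [5, -0.3, 0.03, 0.01, 0, 0.6, -1.4], [5, 0, 0, 0, 0, 0, 0]],
])

```text
t: 13.75
position: [0.5299, -0.0777, 0.078]
eef_rot: [0.576, 0.788, 0.174, 0.128]
contact_force: [-3.5, 2.6, 5.3]
finger_gap: 0.0192
```

```bash
python3 arc.py 200 201.7 2 5 .75
python3 - <<'E'
from plan import *
cv2.imwrite("pics/wrist5.png",capture('wrist')[...,::-1])
E
```

```text
q [ 0.89  0.53 -0.91  2.24  1.03  0.27  1.05] F [-3.5  2.6  5.3] gap 0.0192 t 13.75 handle r,bear 0.1128 202.17 z 0.09500584664668396
[[5.0, 0.26, 0.06, 0.03, -0.1, -0.1, 0.4], [5.0, -0.16, 0.01, 0.0, -0.0, 0.3, -0.6]]
```

View pics/wrist5.png

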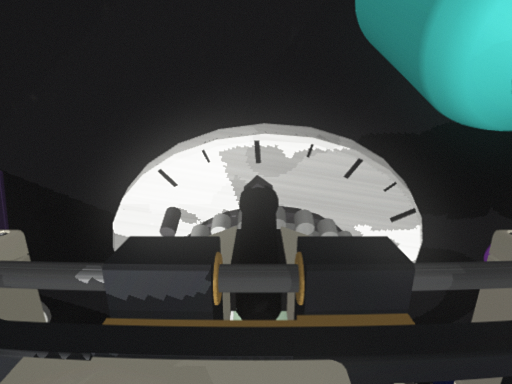

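Call:
carry_out([
  [[5, 0, 0, 0, 0, 0, 0], [5, 0, 0, 0, 0, 0, 0], [30, 0, 0, 0, 0, 0, 0], [40, 0, 0, 0, 0, 0, 0], [60, 0, 0, 0, 0, 0, 0], [80, 0, 0, 0, 0, 0, 0], [100, 0, 0, 0, 0, 0, 0], [100, 0, 0, 0, 0, 0, 0], [100, 0, 0, 0, 0, 0, 0], [100, 0, 0, 0, 0, 0, 0]],
])

```text
t: 14.8
position: [0.5303, -0.0776, 0.078]
eef_rot: [0.577, 0.788, 0.173, 0.128]
contact_force: [0.1, -0.3, 0.5]
finger_gap: 0.0789
```

Call:
carry_out([
  [[100, 0, 0, -0.5, 0, 0, 0], [100, 0, 0, -1, 0, 0, 0], [100, 0, 0, -1.3, 0, 0, 0], [100, 0, 0, -1.3, 0, 0, 0], [100, 0, 0, -1.3, 0, 0, 0], [100, 0, 0, -1.3, 0, 0, 0], [100, 0, 0, -1.3, 0, 0, 0], [100, 0, 0, -1.3, 0, 0, 0], [100, 0, 0, -1.3, 0, 0, 0], [100, 0, 0, -1.3, 0, 0, 0]],
])

```text
t: 15.8
position: [0.4821, -0.0922, 0.1866]
eef_rot: [0.577, 0.788, 0.173, 0.128]
contact_force: [-0.1, -0.9, 0.7]
finger_gap: 0.0917
```

Run:
```python
from plan import *
s=sense();print({k:np.round(s[k],3).tolist() for k in('t','joints','position','contact_force','finger_gap')})
cv2.imwrite("pics/wrist6.png",capture('wrist')[...,::-1])
cv2.imwrite("pics/scene6.png",capture('scene')[...,::-1])
```

```text
{'t': 15.8, 'joints': [1.321, 0.335, -1.26, 2.194, 0.312, 0.456, 1.767], 'position': [0.482, -0.092, 0.187], 'contact_force': [-0.061, -0.887, 0.664], 'finger_gap': 0.092}
```

View pics/wrist6.png

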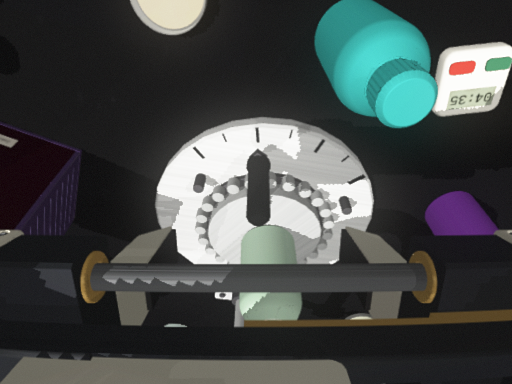

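View pics/scene6.png

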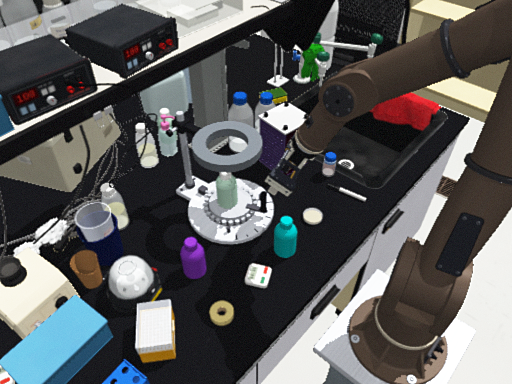

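Run:
```python
from ik import *
s=sense();R=Rn.from_quat(s['eef_rot']).as_matrix();print('wrist',np.array(s['position'])-.32*R[:,2])
sc=cam('scene')
print('box foot/top corners', onz(sc,[[283,176]],0),onz(sc,[[307,160]],0),onz(sc,[[260,153]],0))
g=(np.array(s['position'])-grip_depth*R[:,2]);
# handle line: tip bearing via pose
im=capture('wrist');c=cam('wrist')
for b in(199.5,201.5,203.5):
    P=C+.112*np.array([np.cos(np.radians(b)),np.sin(np.radians(b)),0]);print(b,proj(c,[P+[0,0,.126],P+[0,0,.051]]).round(1).tolist())
im=capture('scene')
for k in("bottle","tip_box","tape","dish","timer","small_jar"):
    for q in cut_out(k,'scene')[:1]:
        ys,xs=np.nonzero(q['region']);print(k,round(q['score'],2),np.round(q['rect']),(round(xs.mean()),round(ys.mean())))
```

```text
wrist [ 0.35390014 -0.13225585  0.47746932]
box foot/top corners [[ 0.6021603  -0.28327333  0.        ]] [[ 0.58977909 -0.41016185  0.        ]] [[ 0.74695707 -0.32544095  0.        ]]
199.5 [[266.8, 219.3], [265.5, 164.5]]
201.5 [[261.9, 219.4], [261.5, 164.7]]
203.5 [[257.0, 219.7], [257.6, 165.0]]
bottle 0.97 [178. 235. 206. 282.] (192, 259)
tip_box 0.78 [135. 301. 177. 362.] (155, 331)
tape 0.77 [212. 302. 232. 323.] (221, 313)
dish 0.76 [299. 208. 323. 223.] (312, 216)
timer 0.66 [247. 268. 272. 288.] (258, 275)
small_jar 0.65 [323. 154. 339. 179.] (329, 164)
```

```bash
python3 -c "
from rig import *
print(finish_job(), sense()['contact_force'])"
```

```text
the job is handed in; nothing more can be done
the job is handed in; nothing more can be done
```

I swung the turntable clockwise from the third click to its home click, paused there about a second, then brought it back anticlockwise to the fourth click. I then let go, backed off and handed the job in at about 16 s. No verdict came back.

**Turntable:** At home the arm's tip pointed at the thick line next to the stop stud, and the handle bearing measured 141.7° against 141.5° expected. At the end the tip pointed at the medium 60° line, and both the measured bearing and the wrist picture put it at 60.5 to 61°, inside the ±4.3° allowed.

**Bottle and bystanders:** In the last picture the pale green bottle stood upright in the middle of the table. The tip box, tape, dish, timer and small jar were within about 1 pixel of where they started. I checked the pen and the pale green bottle only by eye. In that check the network's top hit for "bottle" was the purple look-alike.

**Robot:** About 1 N showed at the wrist after letting go, with the gripper open and clear of everything in view. The forces I read during the swings were about 16 N or less.

**Hitch on the way:** The first approach stopped 23 mm short because joint 6 ran close to its range limit. Reducing the lean from 28° to 25° solved it. Joint 3 ended close to its limit (-1.26 of -1.27) after the retreat, but did not pass it.

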